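# Lower the ratchet-arm bench magnifier over a tissue block

## Robot

A 6-joint arm with a two-finger parallel gripper is mounted at the origin on a cart in front of the work surface, level with it; the furniture and walls round the work are solid. World frame = base frame: x ahead of the robot, y to its left, z up, the work surface at z = 0. Lengths are in m, angles in degrees, forces in N, time in s.
With the tool pointing down it reaches from about 0.325 to 0.85 m from the base axis. Payload 15.5 kg.
Tool frame: the origin (TCP) lies at the very end of the fingers, on their centre line; the grasp point (between the pads) lies arm.grip_depth behind it (arm.grip_depth is the distance from the TCP to the grasp point, in m); z points along the fingers, y is the direction in which the jaws open and shut (so a half turn about z gives the same grasp; the last joint's range is limited). The gripper opens to 91 mm and grips with 3 to 60 N. Pads are 32 mm wide; open, the fingers measure 118 mm over their backs; the gripper's body (76 mm by 178 mm) begins 60 mm behind the grasp point.
Start: joints at [-75.143, 28.281, 77.091, -0, 74.628, -5.472], TCP at [0.217, -0.586, 0.185] pointing down, gripper open.
Joint ranges: [-166.48, 166.48], [-47.26, 123.95], [12.59, 153.08], [-70.14, 250.14], [6.76, 159.57], [-176.63, 176.63]. Speed limits (degrees/s): [108.29, 108.29, 147.25, 172.46, 172.46, 172.46].

## Interface

Orientations are given as a 3x3 rotation matrix whose columns are the frame's x, y, z axes.
In Python, from rig import arm gives the robot as it stands. Calls block until the motion is done:
- arm.move_to(position, orientation): joint-space move of the TCP to a pose.
- arm.move_l(position, orientation=None, feed=0.15): straight line of the TCP; orientation=None keeps the orientation; feed is the mean speed in m/s.
- arm.move_joints(angles): joint-space move.
- arm.grip(opening): finger opening in m; the grip force is fixed at half the most; returns when the fingers have stopped.
- arm.sleep(seconds).
- arm.solve_ik(position, orientation): joint angles nearest the present ones, or None.
- arm.snapshot(name): name is "scene" or "top"; returns the picture (384x512x3 uint8, red, green, blue); there is no depth.
- arm.get_calibration(name): a dict with "intrinsics" (3x3 intrinsics, pixels), "cam_to_world" (4x4, takes a point from camera to world coordinates). Camera axes: x right, y down, z forward; pixel columns grow to the right and rows downward; lengths in m; the calibration is good to about 2 mm. A picture is of the moment at which its call begins. get_calibration takes no time and is no camera call.
A pose or a line that the arm cannot do raises arm.Unreachable and nothing moves.
- arm.sign_off(): hands the job in, once; it reports no verdict.
Readings, each from a call of its own:
- arm.current_t(): time.
- arm.current_joint_positions(): joint angles.
- arm.current_dq(): joint speeds.
- arm.current_tau(): joint torques, N m.
- arm.current_ee_pos(): TCP position.
- arm.current_tool_rot(): TCP orientation.
- arm.current_force(): force on the tool from outside, world axes, zero at the start.
- arm.current_torque(): the same for the moment, N m.
- arm.current_width(): finger opening in m.
Only numpy, scipy, OpenCV 4.12 (cv2) and the standard library are available. Lean on these libraries where they do the work, as an engineer would, in place of code of your own. Each camera call takes 0.05 s, during which the arm holds its last target.

## Task

Lower the bench magnifier over the pink cassette that waits on its base: press the red release bar so that the pawl comes out of the ratchet teeth and, keeping it pressed, push the arm down past the teeth until it is fully down on its bottom stop, then let go so that the pawl springs back in. Do it by touch with the fingertips: lift nothing, keep off the lens glass, and leave the cassette and everything else on the bench where they are.

Things in the scene. Friction and masses are not known exactly. Their poses are not given: they have to be found in the camera images.
- magnifier: bench magnifier, fixed: dark base plate 385 x 110 x 14 mm, cream column, hinged cream arm with a round lens in a dark ring. Origin on the bench under the arm's pivot; x points along the base to the lens end (the arm swings in this x-z plane), z up. The base reaches from x = -60 to +325 mm, its white viewing disc is at x = 265 mm
- pivot_axis (a point): the arm's hinge axis at the head of the column, 125 mm above the bench (the axis runs along the magnifier's y). A toothed quadrant of 62 mm radius stands fixed round it
- lens_arm (a joint): arm angle, rad: 0 = level, down on its bottom stop; positive = raised; starts at 0.35 to 0.66. With the pawl in, teeth stop it going down at 0.14, 0.30, 0.46 and 0.62. With the pawl out, hinge friction still holds it wherever it is left; pushing it down takes about 5 to 10 N at the release bar
- pawl (a joint): pawl angle, rad: 0 = nose in the teeth (more while on a tooth's slope), about 0.12 = just clear of them, 0.21 = pressed home against its stop. A spring returns it; holding it home takes about 4 N at the bar, which gives way before the arm moves. Its pin is 46 mm out along the arm from the pivot, 55 mm above the arm's centre line
- release_bar (a point): centre of the red release bar at the pawl's tail: ribbed round bar, 20 mm diameter, 38 mm long, lying across above the arm. Pawl in: 108 mm out along the arm from the pivot, 38 mm above its centre line; pressed home: 103 mm out, 25 mm above. Press it from above towards the arm; pressed on, it takes the arm down. The pin's bracket, 65 mm above the centre line, is 40 mm nearer the pivot
- lens_center (a point): centre of the lens, on the arm's centre line 265 mm from the pivot; its dark ring is 100 mm in diameter and 16 mm thick, with the glass (84 mm) inside
- lens: the clear glass lens in the ring; must not be touched. Origin at its centre
- cassette_pink: pink tissue cassette with a pale paraffin block, 28 x 40 x 8 mm, lying loose on the white disc of the magnifier's base (14 mm above the bench). Origin at the centre of its underside
- cassette_blue: pale blue cassette, 28 x 40 x 8 mm, on the bench; bystander. Origin under its centre
- cassette_green: green cassette, 28 x 40 x 8 mm, on the bench; bystander. Origin under its centre
- cassette_yellow: yellow cassette, 28 x 40 x 8 mm, on the bench; bystander. Origin under its centre
- forceps: steel forceps lying on the bench, 126 mm long, 9 mm high; bystander. Origin under its centre
- marker_pen: white marker pen with a red cap lying on the bench, 135 mm long, 16 mm high; bystander. Origin under its centre
- timer: white bench timer, 60 x 68 x 18 mm; bystander. Origin under its centre
- slide_pack: open pale card tray, 60 x 82 x 28 mm; bystander. Origin under its centre
- wax_jar: lidded jar, 66 x 72 x 102 mm; bystander. Origin under its centre

How it is judged (in metres and radians):
On the way, in this order (a step that is already met when the one before it is completed fails the run):
1. the red release bar is pressed and the pawl is out of the teeth while the arm is still up (value of joint pawl above 0.14 rad and value of joint lens_arm above 0.17 rad and contact force between the fingers and pawl above 0.5 N), for 0.1 s.
2. the arm is pushed fully down past the teeth (value of joint lens_arm below 0.05 rad), for 0.1 s.
At the end, for the whole second after the job is handed in: The arm is down on its bottom stop (within 0.05 rad) and still, the pawl has sprung back in (under 0.06 rad), and the pink cassette lies flat on the base within 30 mm of the lens centre seen from above (value of joint lens_arm below 0.05 rad and value of joint pawl below 0.06 rad and velocity of joint lens_arm between -0.05 and 0.05 rad/s and horizontal distance between lens_center and cassette_pink below 0.03 m and angle between cassette_pink's own z axis and vertical below 0.1 rad and height (world z) of cassette_pink below 0.02 m); the robot touches nothing.
It fails at once if the robot touches the lens glass (contact force between any of the fingers, the arm and lens above 0.3 N).
It fails at once if the arm is lifted above its starting range (over 0.72 rad) (value of joint lens_arm above 0.72 rad).
It fails at once if the pink cassette is pushed or lifted more than 15 mm from its place, or pressed on with more than 3 N (distance of cassette_pink from where it was at the start of the episode above 0.015 m or contact force between any of the fingers, the arm and cassette_pink above 3 N).
It fails at once if another thing on the bench is pushed or lifted more than 20 mm from its place (distance of any of cassette_blue, cassette_green, cassette_yellow, forceps, marker_pen, timer, slide_pack, wax_jar from where it was at the start of the episode above 0.02 m).
It also fails if it takes over 35 s, if anything falls off the work surface, if the arm or the gripper's body presses on something with over 40 N, if the wrist force passes 120 N, or if a joint passes its speed limit or range.

## Working session

There is one attempt and no reset: what is moved stays moved. The work goes in short steps, each a Python script; the robot and the scene stay as the last script left them, time stands still between calls to the robot, and variables do not carry over. Pictures are saved under pics/ and viewed, and the job is handed in when it is done.

```bash
ls; mkdir -p pics
python3 - <<'E'
from rig import arm
import cv2,numpy as np
for n in("scene","top"):
    im=arm.snapshot(n); cv2.imwrite(f"pics/{n}0.png",im[:,:,::-1])
    c=arm.get_calibration(n); print(n,np.round(c["intrinsics"],1).tolist(),np.round(c["cam_to_world"],3).tolist())
print(arm.current_t(),arm.grip_depth,arm.current_tool_rot(),arm.current_width())
E
```

```text
pics
scene [[441.9, 0.0, 253.8], [0.0, 441.9, 189.6], [0.0, 0.0, 1.0]] [[-0.718, -0.422, 0.553, -0.204], [-0.696, 0.423, -0.58, 0.699], [0.011, -0.802, -0.598, 0.979], [0.0, 0.0, 0.0, 1.0]]
top [[430.7, 0.0, 257.6], [0.0, 430.7, 189.3], [0.0, 0.0, 1.0]] [[0.017, -0.988, 0.152, 0.329], [-1.0, -0.018, -0.008, -0.092], [0.01, -0.152, -0.988, 1.713], [0.0, 0.0, 0.0, 1.0]]
0.1 0.0188 [[ 9.37717136e-01  3.47399582e-01 -3.20277713e-04]
 [ 3.47399723e-01 -9.37716540e-01  1.05992761e-03]
 [ 6.78886991e-05 -1.10517667e-03 -9.99999387e-01]] 0.09120244644413364
```

View pics/scene0.png

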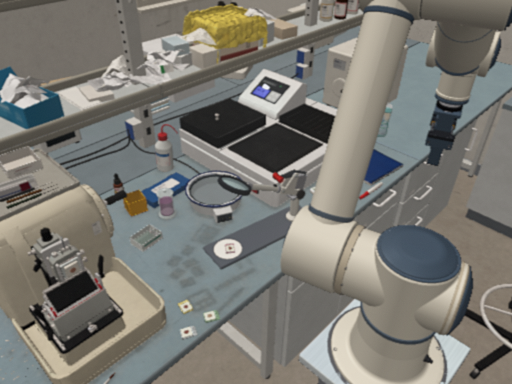

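View pics/top0.png

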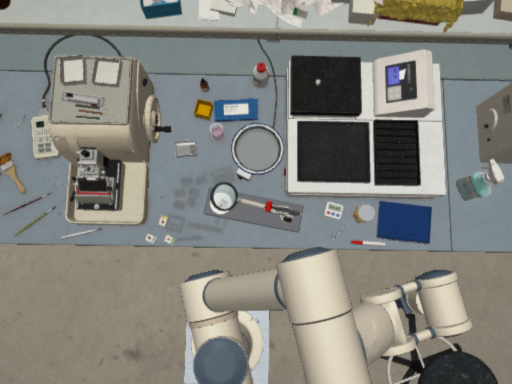

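The top view shows the dark base plate from about (205,200) to (302,225), the lens ring near (222,197) and the red bar near (268,206). I'll zoom in to get exact positions.

Run:
```python
import cv2,numpy as np
a=cv2.imread("pics/top0.png"); b=cv2.imread("pics/scene0.png")
cv2.imwrite("pics/topz.png",cv2.resize(a[170:240,195:315],None,fx=6.6,fy=6.6,interpolation=cv2.INTER_CUBIC))
cv2.imwrite("pics/scenez.png",cv2.resize(b[155:275,195:325],None,fx=5,fy=5,interpolation=cv2.INTER_CUBIC))
```

```text
(no output)
```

View pics/topz.png

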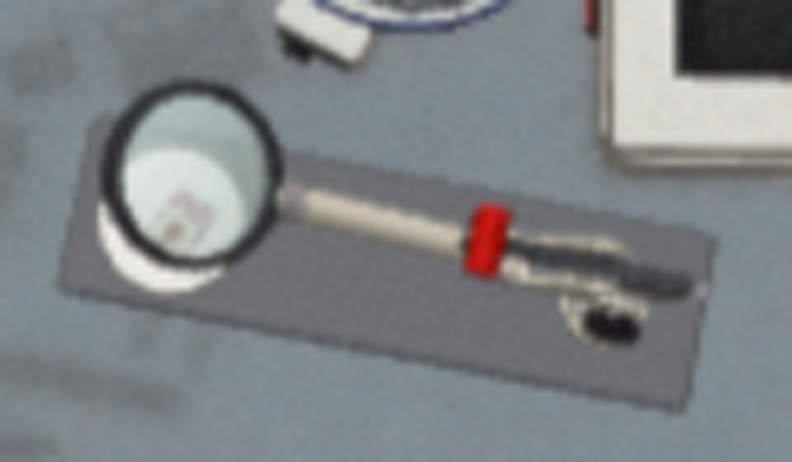

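View pics/scenez.png

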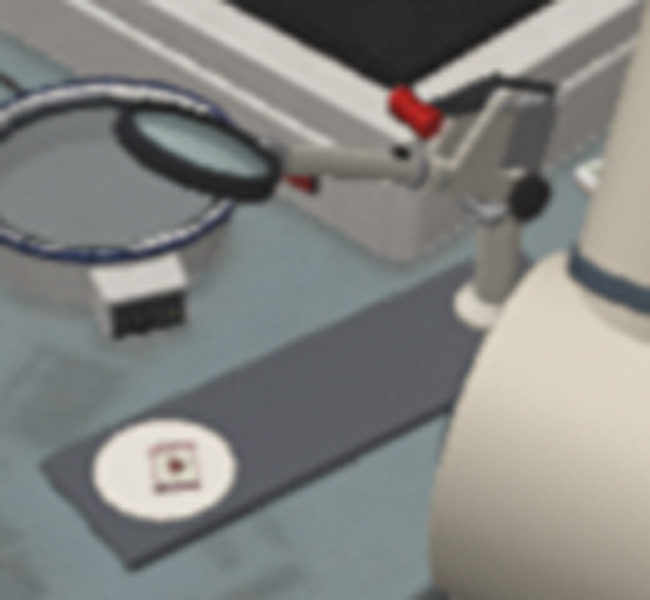

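The crops show the base corners at (60,288), (685,410) and (717,235) in the top zoom. The red bar is clear in both views, so I'll fit the base on the z = 14 mm plane and triangulate the bar and lens ring.

```bash
cat > h.py <<'E'
from rig import arm
import cv2,numpy as np
def ray(n,p):
    c=arm.get_calibration(n);T=np.array(c["cam_to_world"]);d=T[:3,:3]@np.linalg.inv(c["intrinsics"])@[p[0],p[1],1]
    return T[:3,3],d/np.linalg.norm(d)
def plane(n,p,z):
    o,d=ray(n,p);return o+d*(z-o[2])/d[2]
def tri(p1,p2):
    o1,d1=ray("top",p1);o2,d2=ray("scene",p2)
    s=np.linalg.lstsq(np.c_[d1,-d2],o2-o1,rcond=None)[0]
    a=o1+d1*s[0];b=o2+d2*s[1];return (a+b)/2,np.linalg.norm(a-b)
def red(im,box):
    x0,y0,x1,y1=box;h=cv2.cvtColor(im,cv2.COLOR_RGB2HSV)
    m=(((h[...,0]<8)|(h[...,0]>172))&(h[...,1]>150)&(h[...,2]>80)).astype(np.uint8)
    k=np.zeros_like(m);k[y0:y1,x0:x1]=m[y0:y1,x0:x1]
    n,l,s,c=cv2.connectedComponentsWithStats(k)
    i=1+np.argmax(s[1:,4]);return c[i],s[i]
E
python3 - <<'E'
from h import *
t=cv2.imread("pics/top0.png")[:,:,::-1].copy();s=cv2.imread("pics/scene0.png")[:,:,::-1].copy()
pt,st=red(t,(255,190,285,220));ps,ss=red(s,(262,165,290,190));print(pt,st,ps,ss)
B,e=tri(pt,ps);print("bar",B,e)
z=lambda x,y:((x+.5)/6.6+195-.5,(y+.5)/6.6+170-.5)
zs=lambda x,y:((x+.5)/5+195-.5,(y+.5)/5+155-.5)
q=[plane("top",z(*p),.014) for p in((95,118),(60,288),(685,410),(717,235))]
for p in q:print(p)
print([np.linalg.norm(q[i]-q[(i+1)%4]) for i in range(4)])
u=(q[0]+q[1]-q[2]-q[3]);u/=np.linalg.norm(u)
u2=(q[1]-q[2]);u2/=np.linalg.norm(u2);print("dir",u,u2)
c=sum(q)/4;P=c-u*.1325;print("pivot xy",P, "lens end disc",P+u*.265)
for p in((40,465),(130,570)):print("sc corner",plane("scene",zs(*p),.014))
print("disc scene",plane("scene",zs(165,470),.014),"cas",plane("scene",zs(176,466),.022))
L,e=tri(z(193,174),zs(199,154));print("lens",L,e)
for X in(B,L):
    r=X-P;a=r@u;h=X[2]-.125;print("along",a,"lat",np.cross(u,r)[2],"h",h)
r=L-P;print("theta lens",np.arctan2(L[2]-.125,r@u))
for th in np.arange(.34,.68,.04):
    print(round(th,2),.108*np.cos(th)-.038*np.sin(th),.125+.108*np.sin(th)+.038*np.cos(th))
E
```

```text
[268.47169811 205.9245283 ] [266 201   6  11  53] [277.51851852 176.83333333] [273 172  10  10  54]
bar [ 0.50121862 -0.14344404  0.21092458] 0.0026448319522419813
[0.59486812 0.08904835 0.014     ]
[0.49145568 0.1065081  0.014     ]
[ 0.42504124 -0.26828444  0.014     ]
[ 0.53038892 -0.28734208  0.014     ]
[np.float64(0.10487599964150511), np.float64(0.38063148405932534), np.float64(0.107057582642736), np.float64(0.3818734321476882)]
dir [0.17166338 0.98515566 0.        ] [0.17448488 0.98465985 0.        ]
pivot xy [ 0.48769309 -0.22055064  0.014     ] lens end disc [0.53318389 0.04051561 0.014     ]
sc corner [0.59127491 0.09002184 0.014     ]
sc corner [0.48674785 0.11021359 0.014     ]
disc scene [0.53303811 0.03853445 0.014     ] cas [0.5246656  0.03685712 0.022     ]
lens [0.52869624 0.01124272 0.24483539] 0.0038400161677472648
along 0.07828384346432285 lat -8.837084058833065e-05 h 0.08592458081137638
along 0.2353912863410303 lat -0.0006040531570727925 h 0.11983538960598178
theta lens 0.47089327075399395
0.34 0.08914499437571044 0.1968412832412851
0.38 0.08620080280456976 0.20034866684850952
0.42 0.08311870833746562 0.20373550866230128
0.46 0.07990364166806699 0.2069963904582461
0.5 0.07656074621720055 0.21012609552108807
0.54 0.07309536990447471 0.21311961699036153
0.58 0.069513056592749 0.21597216587029944
0.62 0.06581953721913608 0.21867917869120523
0.66 0.06202072062672496 0.22123632481003072
```

The base fit matches its known size to about 5 mm. The bar sits about 78 mm along the base with no lateral offset, and the lens gives an arm angle of about 0.47 to 0.48 rad. I'll close the fingers, move above the bar and touch it while watching the force.

```bash
cat >> h.py <<'E'
u=np.array([.173,.985,0]);u/=np.linalg.norm(u)
R=np.c_[np.cross(-u,[0,0,-1]),-u,[0,0,-1]]
P=np.array([.4875,-.2205,0])
def tcp(a,z):
    p=P+u*a;p[2]=z;return p
def st(tag=""):
    p=arm.current_ee_pos();f=arm.current_force();r=np.array(p)-P
    print(tag,round(arm.current_t(),2),"a %.4f z %.4f"%(r@u,p[2]),"F",np.round(f,1));return f
E
python3 - <<'E'
from h import *
arm.grip(0.0)
p=np.array(arm.current_ee_pos());p[2]=.30
arm.move_l(p,feed=.25)
arm.move_to(tcp(.079,.30),R);st()
arm.move_l(tcp(.079,.235),feed=.15);st();print(arm.current_width())
for n in("scene","top"):
    cv2.imwrite(f"pics/{n}1.png",arm.snapshot(n)[:,:,::-1])
a=cv2.imread("pics/top1.png")[150:250,195:315];b=cv2.imread("pics/scene1.png")[100:220,205:325]
cv2.imwrite("pics/z1.png",np.hstack([cv2.resize(a,(400,333)),cv2.resize(b,(333,333))]))
E
```

```text
3.98 a 0.0783 z 0.2999 F [-0.2  0.  -0.3]
 4.57 a 0.0786 z 0.2356 F [ 0.9 -0.4  0.3]
0.0003742829572439463
```

View pics/z1.png

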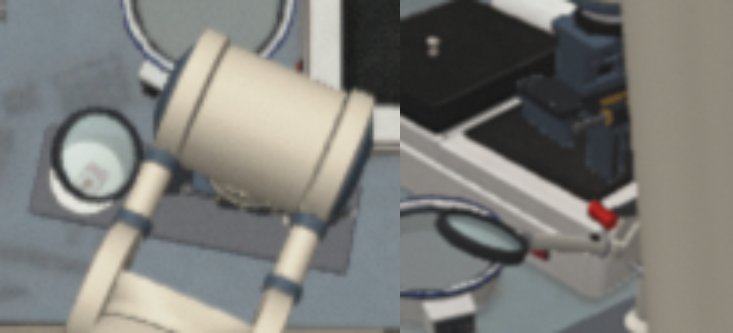

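The scene view shows the finger tips at about (605,175) in the right panel, directly over the red bar at (602,213), with nothing touching. Next I'll step down onto the bar.

Run:
```python
from h import *
f0=np.array(arm.current_force());
for z in np.arange(.228,.1995,-.002):
    arm.move_l(tcp(.0795,z),feed=.04);f=st()
    if f[2]-f0[2]>9 or abs(f[0])+abs(f[1])>12:break
arm.sleep(.15);st("hold")
cv2.imwrite("pics/s2.png",cv2.resize(arm.snapshot("scene")[100:220,205:325,::-1],(500,500)))
```

```text
4.99 a 0.0796 z 0.2279 F [ 0.4 -0.3 -0.3]
 5.24 a 0.0795 z 0.2259 F [ 0.1 -0.6  1. ]
 5.49 a 0.0795 z 0.2239 F [ 0.3 -0.   0.4]
 5.74 a 0.0795 z 0.2219 F [ 0.3  0.8 -0.2]
 5.99 a 0.0795 z 0.2199 F [-0.5 -0.9 -0.9]
 6.24 a 0.0795 z 0.2179 F [-0.3 -0.3 -0.3]
 6.49 a 0.0795 z 0.2159 F [-0.8  0.2  0. ]
 6.74 a 0.0795 z 0.2139 F [-0.6 -0.2  0.1]
 6.99 a 0.0795 z 0.2119 F [-0.6  0.2  0.4]
 7.24 a 0.0795 z 0.2099 F [-0.3  0.1  0.2]
 7.49 a 0.0795 z 0.2079 F [ 0.2  0.3 -0.5]
 7.74 a 0.0795 z 0.2059 F [-0.2 -0.6  0.2]
 7.99 a 0.0795 z 0.2039 F [0.2 0.6 0.4]
 8.24 a 0.0795 z 0.2019 F [ 0.7 -0.7 -0.7]
 8.49 a 0.0795 z 0.1999 F [-0.1 -0.2 -1.1]
hold 8.64 a 0.0795 z 0.2000 F [ 1.  -0.5 -0. ]
```

View pics/s2.png

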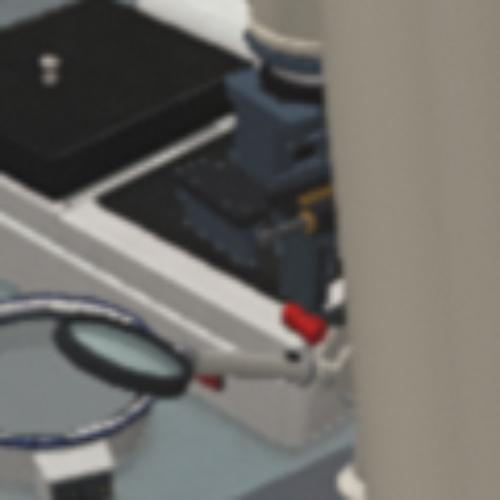

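There is no contact, even at z = 0.200, where the bar top should be at about 0.218. In the picture the bar occludes the fingertip, so my bar position must be off. I'll project the TCP and bar back into the images to compare.

Run:
```python
from h import *
def proj(n,X):
    c=arm.get_calibration(n);T=np.linalg.inv(np.array(c["cam_to_world"]));q=np.array(c["intrinsics"])@(T@[*X,1])[:3];return q[:2]/q[2]
p=np.array(arm.current_ee_pos());print(p,arm.current_tool_rot())
im=arm.snapshot("scene");print("red now",red(im,(262,165,290,190)))
v=cv2.resize(im[110:210,225:325,::-1],(600,600),interpolation=cv2.INTER_CUBIC).copy()
def mark(X,col):
    q=proj("scene",X);q=((q-[225,110]+.5)*6).astype(int);cv2.circle(v,tuple(int(i) for i in q),4,col,-1)
x=np.array(R)[:,0]
for dx in(-.016,.016):
  for dy in(-.0135,.0135): mark(p+x*dx+u*dy,(0,255,0))
mark(p,(0,255,255)); mark([.5012,-.1434,.2109],(255,0,0))
for d in(-.019,.019):mark(tcp(.0785,.2085)+x*d,(255,255,0))
cv2.imwrite("pics/s3.png",v)
```

```text
[ 0.50128989 -0.14222223  0.20002788] [[ 9.84924362e-01 -1.72985537e-01  6.65600937e-05]
 [-1.72985532e-01 -9.84924363e-01 -7.03158521e-05]
 [ 7.77202833e-05  5.77418626e-05 -9.99999995e-01]]
red now (array([277.56603774, 176.9245283 ]), array([273, 173,  10,   9,  53], dtype=int32))
```

View pics/s3.png

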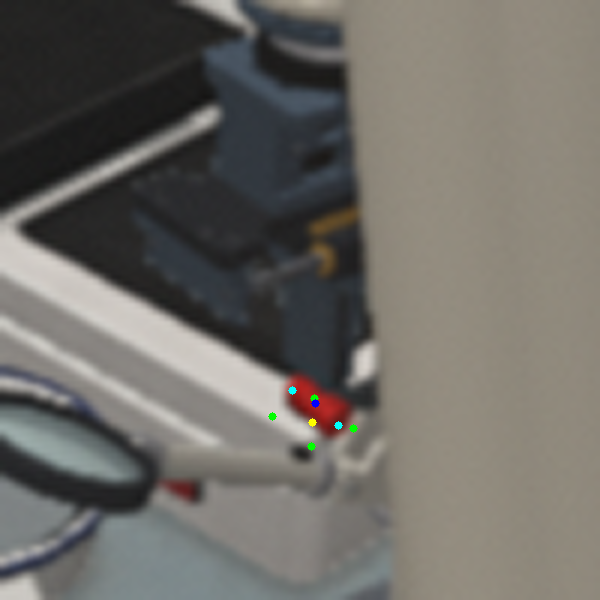

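```bash
cat >> h.py <<'E'
def proj(n,X):
    c=arm.get_calibration(n);T=np.linalg.inv(np.array(c["cam_to_world"]));q=np.array(c["intrinsics"])@(T@[*X,1])[:3];return q[:2]/q[2]
E
python3 - <<'E'
from h import *
def crop(f,X,RR,o,sz,k=4):
    im=cv2.imread(f)[o[1]:o[1]+sz,o[0]:o[0]+sz];v=cv2.resize(im,None,fx=k,fy=k,interpolation=cv2.INTER_CUBIC)
    for a in(-.016,.016):
        for b in(-.0135,.0135):
            q=(proj("scene",X+RR[:,0]*a+RR[:,1]*b)-o+.5)*k;cv2.circle(v,(int(q[0]),int(q[1])),3,(0,255,0),-1)
    return v
R0=np.array([[.9377,.3474,0],[.3474,-.9377,0],[0,0,-1]])
a=crop("pics/scene0.png",np.array([.217,-.586,.185]),R0,(400,90),100)
b=crop("pics/scene1.png",tcp(.0786,.2356),R,(225,110),100)
cv2.imwrite("pics/cmp.png",np.hstack([a,b]))
E
```

```text
(no output)
```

View pics/cmp.png

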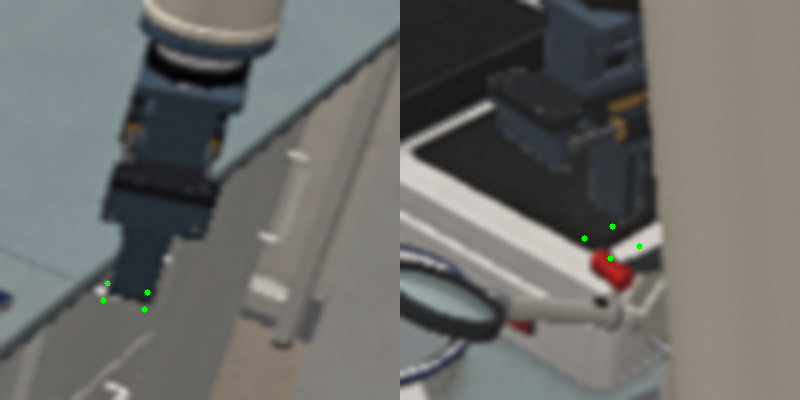

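Run:
```python
from h import *
im=arm.snapshot("scene")[:,:,::-1];o=np.array((190,40));k=5
v=cv2.resize(im[o[1]:o[1]+120,o[0]:o[0]+160],None,fx=k,fy=k,interpolation=cv2.INTER_CUBIC)
p=np.array(arm.current_ee_pos());print(p,arm.current_width(),arm.current_joint_positions())
def m(X,c):
    q=(proj("scene",X)-o+.5)*k;cv2.circle(v,(int(q[0]),int(q[1])),3,c,-1)
for s in np.arange(0,.3,.02):m(p+[0,0,s],(0,255,255))
for a in(-.038,.038):
    for b in(-.089,.089):m(p+R[:,0]*a+R[:,1]*b+[0,0,.079],(0,255,0))
cv2.imwrite("pics/ax.png",v)
```

```text
[ 0.50128507 -0.14221854  0.20004424] 0.0007462781662242338 [-2.24072625e+01  1.90273988e+01  9.04608016e+01  4.65212381e-04
  7.05065292e+01  7.75562192e+01]
```

View pics/ax.png

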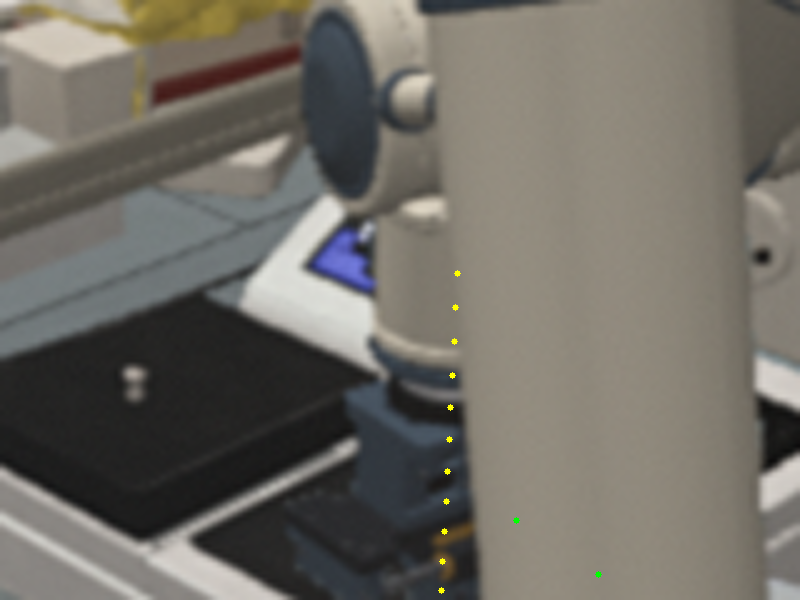

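The visible finger tip sits about 25 mm above the projected TCP, and it does in the first picture as well. So the tip most likely hasn't reached the bar yet. I'll keep stepping down under force watch.

Run:
```python
from h import *
for z in np.arange(.198,.1775,-.002):
    arm.move_l(tcp(.0795,z),feed=.05);f=st()
    if np.linalg.norm(f)>3.5:break
im=arm.snapshot("scene")
cv2.imwrite("pics/s4.png",cv2.resize(im[110:210,225:325,::-1],(600,600),interpolation=cv2.INTER_CUBIC))
```

```text
9.04 a 0.0795 z 0.1978 F [ 0.5 -1.1  0.3]
 9.29 a 0.0795 z 0.1959 F [ 0.6 -0.8 -0.4]
 9.54 a 0.0795 z 0.1939 F [-0.3  0.4 -0.8]
 9.79 a 0.0795 z 0.1919 F [ 0.5 -0.1  0.3]
 10.04 a 0.0795 z 0.1899 F [-0.   0.6  0.2]
 10.29 a 0.0796 z 0.1880 F [0.1 1.  3.2]
 10.54 a 0.0795 z 0.1860 F [1.4 0.4 3.3]
```

View pics/s4.png

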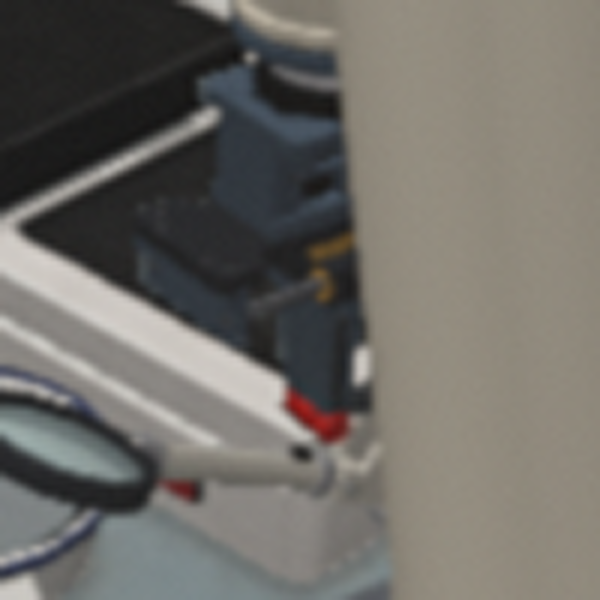

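The closed finger is now resting on the red bar, with contact at TCP z ≈ 0.188, about 30 mm deeper than the nominal tip. I'll carry that offset along and press the pawl home.

Run:
```python
from h import *
for z in np.arange(.184,.1725,-.002):
    arm.move_l(tcp(.0797,z),feed=.05);f=st()
    if np.linalg.norm(f)>9:break
arm.sleep(.15);st("hold")
im=arm.snapshot("scene")
cv2.imwrite("pics/s5.png",cv2.resize(im[110:210,225:325,::-1],(600,600),interpolation=cv2.INTER_CUBIC))
```

```text
10.84 a 0.0797 z 0.1839 F [2.3 1.3 2.8]
 11.09 a 0.0797 z 0.1819 F [2.  1.5 2.7]
 11.34 a 0.0797 z 0.1799 F [1.7 1.1 4.1]
 11.59 a 0.0797 z 0.1779 F [1.4 0.8 3. ]
 11.84 a 0.0798 z 0.1760 F [1.  3.  6.3]
 12.09 a 0.0807 z 0.1745 F [ 1.6 11.7 14.9]
hold 12.24 a 0.0807 z 0.1745 F [ 1.2 11.  14.1]
```

View pics/s5.png

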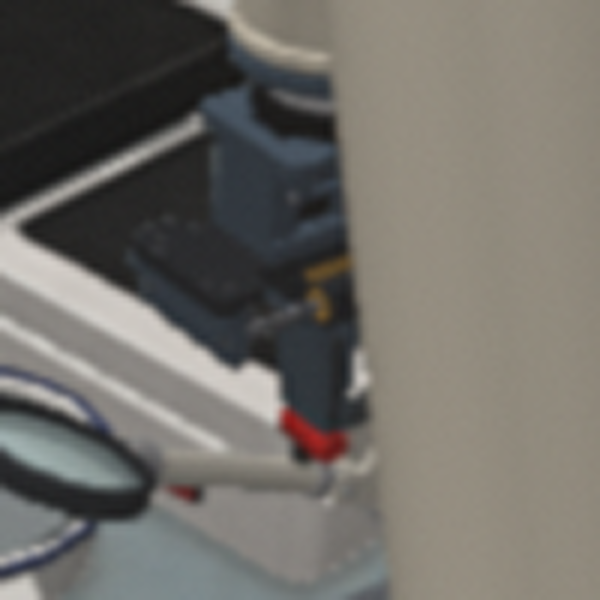

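The pawl is home: travel was about 14 mm, with around 4 N before the rise to 14 N, which means the arm is now loaded. The lateral force is the bar wanting to follow its arc. I'll follow that arc down to θ = 0.

Run:
```python
from h import *
prev=None
for th in [.45,.42,.38,.34,.30,.26,.22,.18,.14,.10,.07,.04,.02,0,-.01,-.02,-.03]:
    a=.103*np.cos(th)-.025*np.sin(th);z=.105+.103*np.sin(th)+.025*np.cos(th)
    arm.move_l(tcp(a,z),feed=.04 if th>.03 else .02);f=st("%.2f"%th)
    if np.linalg.norm(f)>28:break
arm.sleep(.1);st("hold")
im=arm.snapshot("scene")
cv2.imwrite("pics/s6.png",cv2.resize(im[120:240,205:325,::-1],(600,600),interpolation=cv2.INTER_CUBIC))
```

```text
0.45 12.54 a 0.0826 z 0.1726 F [ 1.7  8.2 11.3]
0.42 12.79 a 0.0847 z 0.1701 F [ 0.6  9.1 11. ]
0.38 13.05 a 0.0872 z 0.1667 F [1.3 7.1 9.1]
0.34 13.31 a 0.0895 z 0.1631 F [1.4 7.7 8. ]
0.30 13.57 a 0.0916 z 0.1594 F [1.3 5.1 6.4]
0.26 13.82 a 0.0935 z 0.1556 F [1.9 3.8 5.8]
0.22 14.08 a 0.0954 z 0.1517 F [1.  2.9 4.1]
0.18 14.34 a 0.0970 z 0.1478 F [1.9 3.5 3.8]
0.14 14.6 a 0.0986 z 0.1439 F [-0.1  2.1  3.2]
0.10 14.86 a 0.1000 z 0.1400 F [-0.   2.1  2.4]
0.07 15.11 a 0.1010 z 0.1370 F [0.4 2.4 2.9]
0.04 15.36 a 0.1019 z 0.1340 F [0.4 2.  3.6]
0.02 15.62 a 0.1025 z 0.1320 F [-0.3  2.3  3.7]
0.00 15.88 a 0.1024 z 0.1311 F [-6.7 -0.5 24.5]
-0.01 16.12 a 0.1023 z 0.1307 F [-10.3  -2.7  35.7]
hold 16.23 a 0.1023 z 0.1307 F [-8.7 -2.5 35.2]
```

View pics/s6.png

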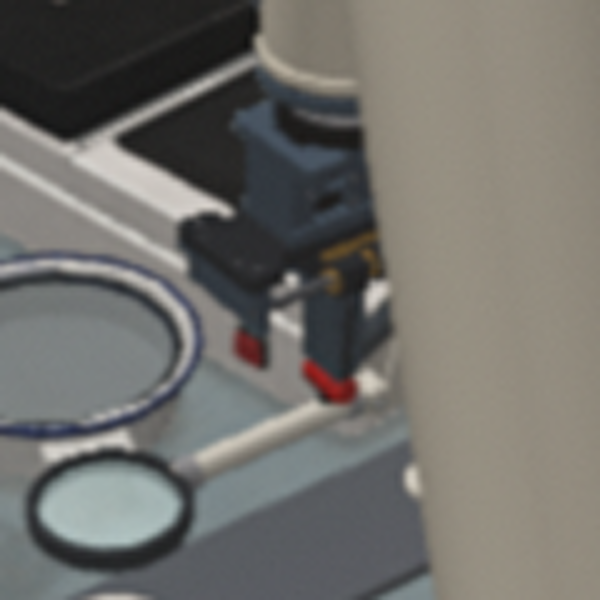

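The arm reached a hard stop at TCP z ≈ 0.131, where θ = 0 predicts 0.130. The lens has come down over the base, at about (110,505) in the crop. I'll let go straight up and check from a clear pose.

Run:
```python
from h import *
arm.move_l(tcp(.1023,.136),feed=.03);st()
arm.move_l(tcp(.1023,.30),feed=.2);st()
q=list(arm.current_joint_positions());q[0]-=55
arm.move_joints(q);st()
t=arm.snapshot("top");s=arm.snapshot("scene")
cv2.imwrite("pics/t7.png",t[:,:,::-1]);cv2.imwrite("pics/s7.png",s[:,:,::-1])
a=cv2.resize(t[170:240,195:315,::-1],(480,280),interpolation=cv2.INTER_CUBIC);b=cv2.resize(s[155:275,195:325,::-1],(303,280),interpolation=cv2.INTER_CUBIC)
cv2.imwrite("pics/z7.png",np.hstack([a,b]))
pt,_=red(t,(255,190,285,225));print(pt)
try:
    ps,ss=red(s,(262,170,295,215));print(ps,ss);B,e=tri(pt,ps);print("bar along %.4f z %.4f e %.4f"%((B-P)@u,B[2],e))
except Exception as x:print(x)
```

```text
16.66 a 0.1019 z 0.1360 F [-0.9 -2.6  3. ]
 17.62 a 0.1024 z 0.2987 F [-0.5 -0.7 -0.4]
 19.38 a -0.3081 z 0.2987 F [ 0.4 -0.6 -0.1]
[259.89583333 205.70833333]
[269.34042553 192.29787234] [265 189   9   8  47]
bar along 0.1080 z 0.1652 e 0.0033
```

View pics/z7.png

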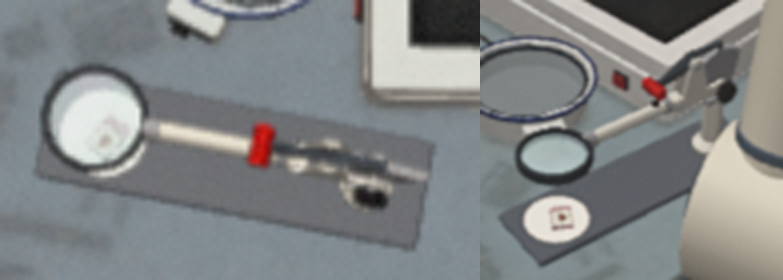

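View pics/s7.png

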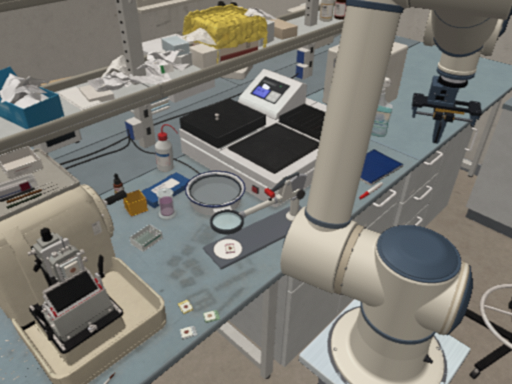

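The bar reads 108.0 mm along and z = 165 mm; θ = 0 with the pawl in predicts 108 and 163 mm. The cassette on the disc is unmoved in the scene view at (230,249). I'll cross-check the angle with the lens, then hand in.

Run:
```python
from h import *
L,e=tri(((95.5)/4+194.5,(118.5)/4+169.5),((555-480+.5)/2.331+194.5,(154.5)/2.333+154.5))
print("lens along %.4f z %.4f e %.4f"%((L-P)@u,L[2],e),"th",np.arctan2(L[2]-.125,(L-P)@u))
arm.sleep(.3);st()
if abs(L[2]-.125)<.012: arm.sign_off();print("handed in")
```

```text
lens along 0.2641 z 0.1288 e 0.0027 th 0.01426100544302799
 19.77 a -0.3085 z 0.2988 F [ 0.6  0.6 -0. ]
the job is handed in; nothing more can be done
handed in
```

The magnifier arm is down on its bottom stop with the pawl sprung back in, and I handed the job in at about 20 s of the 35 s allowed. The hand-in gives no verdict, so success rests on my own checks below.

I pressed the red bar with the closed fingertips until the pawl was home, at about 14 mm of travel. Then I followed the bar's arc down to the hard stop, let go straight up and moved the robot clear.

**Last checks:**
- **Arm:** the lens centre is 264 mm out at z = 129 mm, which gives an arm angle of about 0.014 rad. The limit is 0.05 rad.
- **Pawl:** the bar is 108 mm out at z = 165 mm. An arm fully down with the pawl in predicts 108 and 163 mm.
- **Cassette and bench:** the pink cassette looked unmoved on the disc under the lens. I saw nothing else displaced, but I judged both by eye and did not measure them.
- **Robot:** it stood clear, with the force reading at about zero.

**What disagreed:**
- **Fingertip height:** contact came about 30 mm lower than the reported tool tip implied. The pictures also showed the finger ending short of that point, so I found the bar by force and carried the offset along.
- **Force at the stop:** the fingertip force on the bar peaked at about 37 N, well under the 120 N wrist limit.

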